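# Open the fold-flat stand and hang the label roll on it

### The job

Get the food-label roll ready for use. Swing the folded wire stand up by the rubber pin on its side until its spring snaps it fully upright and it stays there by itself; then pick up the spindle by its black handle, pass it through the core of the label roll lying on the bench, and lift and carry the roll on the spindle. Lay the spindle in the two V-shaped forks so that the roll hangs between the two arms, let go, and leave the sauce cup, salt shaker and tongs where they are.

Things in the scene. Friction and masses are not known exactly. Their poses are not given: they have to be found in the camera images.
- stand: Base of the fold-flat wire roll stand: fixed steel plate 120 x 120 mm, top 10 mm above the bench. Origin on the bench under it, z up. Own x runs from the plate's saw-toothed tear-off lip (24 mm high, at x = -59 mm) to the hinge, y along the hinge. The hinge line is at x = +20 mm, 36 mm above the bench, between ears 46 mm high at y = -51 and +51 mm
- yoke (a joint): Angle (rad) of the stand's two arms: 0 = folded flat, arms pointing to the stand's -x; 1.571 = upright at the stop, forks opening straight up. A draw spring pulls to the nearer stop: lifting takes about 4 to 5 N at the pin at first; beyond about 0.8 rad (dead point) the arms snap up by themselves and stay; let go before it they fall back
- lift_pin (a point): Middle of the rubber-sleeved lift pin, 12 mm thick, 60 mm long, sticking out sideways to the stand's +y (y = +47 to +107 mm, this point at +85 mm) from the +y arm, parallel to the hinge line and 80 mm from it. Folded, its axis is 36 mm above the bench with free bench before and behind it. It swings up and towards the stand's +x and may turn between the fingers
- fork_mid (a point): Point midway between the two V forks, moving with the arms, 110 mm from the hinge line. The arms are 8 mm wires at the stand's y = -42 and +42 mm (76 mm clear between them), joined by a cross wire 34 mm from the hinge. Each ends in a V of 7 mm wire: point 90 mm and tips 130 mm from the hinge, 42 mm wide at the tips
- seat (a point): Point fixed to the base where the middle of the bare rod of the spindle (its origin) comes to rest once it lies in both upright forks: stand x = +20 mm, y = 0, 146 mm above the bench. Its axes are the stand's. The spindle may lie either way round
- spindle: Loose spindle, 192 mm long, 0.09 kg: bare steel rod 12 mm thick, 120 mm long; black square handle 18 x 18 x 60 mm on one end, black cap 18 x 18 x 12 mm on the other. Origin on the axis at the middle of the bare rod; own y runs along the axis from handle (y -120 to -60 mm) to cap (+60 to +72 mm). At the start it lies level on the bench, axis 9 mm above it
- label_roll: Loose cream roll of blank white labels, 90 mm outside diameter, 50 mm wide, about 0.15 kg, with an open cardboard core of 38 mm bore right through. Origin at its centre; own y runs along the bore. At the start it lies on its round side on the bench, bore level, centre 45 mm up. It rolls if knocked. On the spindle it hangs with its centre 13 mm below the spindle's axis
- sauce_cup: Bystander: small steel sauce cup, 61 mm across, 35 mm high; origin at the centre of its underside
- salt_shaker: Bystander: salt shaker, 44 mm across, 90 mm high; origin at the centre of its underside
- tongs: Bystander: steel tongs lying on the bench, 242 mm long, 73 mm wide, 24 mm high; origin at the centre of their underside
Mind the look-alikes: they are no part of the job. There is more than one size of the spindle; the one meant has the size given above.

How it is judged (in metres and radians):
On the way, in this order (a step that is already met when the one before it is completed fails the run):
1. the stand is snapped fully upright and stays there without being held (value of joint yoke above 1.5 rad and velocity of joint yoke below 0.1 rad/s and contact force between the fingers and stand below 0.3 N), for 0.3 s.
2. the spindle is through the core of the label roll and carries it clear of the bench (angle between the y axis of spindle and the y axis of label_roll, either way round below 0.35 rad and distance between spindle and label_roll below 0.05 m and height (world z) of label_roll above 0.06 m and contact force between spindle and label_roll above 0.4 N), for 0.3 s.
At the end, for the whole second after the job is handed in: Stand upright at its stop (over 1.5 rad); spindle's bare rod resting in both forks (middle within 7 mm of the seat across and in height, 20 mm along; parallel to the hinge within 0.08 rad); label roll hanging on it between the arms (within 20 mm of the middle); both at rest and let go (value of joint yoke above 1.5 rad and x of spindle in the frame of seat between -0.007 and 0.007 m and z of spindle in the frame of seat between -0.007 and 0.007 m and y of spindle in the frame of seat between -0.02 and 0.02 m and angle between the y axis of spindle and the y axis of stand, either way round below 0.08 rad and y of label_roll in the frame of seat between -0.02 and 0.02 m and horizontal distance between label_roll and spindle below 0.035 m and height (world z) of label_roll above 0.115 m and contact force between spindle and label_roll above 0.4 N and linear speed of label_roll below 0.05 m/s and linear speed of spindle below 0.03 m/s); the robot touches nothing.
It fails at once if a bystander is shoved or knocked over (moved more than 40 mm) (distance of any of sauce_cup, salt_shaker, tongs from where it was at the start of the episode above 0.04 m or angle between salt_shaker's own z axis and vertical above 0.6 rad).
It also fails if it takes over 72 s, if anything falls off the work surface, if the arm or the gripper's body presses on something with over 40 N, if the wrist force passes 120 N, or if a joint passes its speed limit or range.

### The arm

A 6-joint arm with a two-finger parallel gripper is mounted at the origin on a cart in front of the work surface, level with it; the furniture and walls round the work are solid. World frame = base frame: x ahead of the robot, y to its left, z up, the work surface at z = 0. Lengths are in mm, angles in rad, forces in N, time in s.
With the tool pointing down it reaches from about 350 to 875 mm from the base axis. Payload 4.2 kg.
Tool frame: the origin (TCP) lies on the mounting face of the last link; the fingertips stand 173 mm ahead of it and the grasp point (between the pads) lies grip_point_offset ahead of it (grip_point_offset is the distance from the TCP to the grasp point, in mm); z points along the fingers, y is the line along which they close (so a half turn about z gives the same grasp; the last joint's range is limited). The gripper opens to 85 mm and grips with 20 to 120 N. Pads are 22 mm wide; open, the fingers measure 114 mm over their backs; the gripper's body (76 mm by 85 mm) begins 54 mm behind the grasp point. The pads swing forward as they close: fully open they stand 13 mm farther back than shut.
Start: joints at [-0.863, 0.385, 0.008, 0, -1.194, -0.259], TCP at [271.19, -563.077, 404.712] pointing down, gripper open.
Joint ranges: [-3.14, 3.14], [-1.21, 2.06], [-1.07, 1.41], [-3.16, 2.05], [-2.99, -0.16], [-3.1, 3.1]. Speed limits (rad/s): [2.79, 2.79, 3.14, 3.14, 3.14, 3.14].

### API

Orientations are given as a unit quaternion [x, y, z, w].
In Python, from bench import read_state, get_image, job_done, recognise, place_of, grip_point_offset gives the robot as it stands. The module is installed in compiled form; this text tells all that it offers.
- The arm moves only by the tool carry_out, never from a script. Its arguments are lists of equal length, an entry for each row: "slide": the shift along the tool's x, y, z in m, a list of three; "roll": the turn about the tool's z in degrees; "claw": the finger opening in m, from 0 to 0.0854. A call has 1 to 8 rows; each row is the pose to reach, as a shift and turn from the pose commanded when the call began, along the tool's axes at that moment; what a row does not reach only later rows make up. A row lasts 1/8 s, in which the tool goes at most 62.5 mm and 10.7 degrees, less where a joint would pass 70% of its speed; a pose out of reach is approached as far as the arm can. A call with a gripper value outside its range is refused whole. The fingers move at their own pace and stop on an object; the grip force is fixed at half the most. Time passes only in rows, so rows that repeat a pose let the fingers close. It gives the time, the measured TCP pose, the force, the opening and the grip force at its end, in the units of the state.
- read_state(): the state, without advancing time (a new reading comes with each control period).
- get_image(name): name is "scene" or "side" or "wrist"; returns a dict with "img" (400x640x3 uint8, red, green, blue), "z_map" (400x640 float32, mm along the optical axis (not along the pixel's ray), 0 where there is no reading), "mtx" (3x3 intrinsics, pixels), "world_from_camera" (4x4, takes a point from camera to world coordinates); the wrist camera has in their place "T_tool_cam" (4x4, takes a point from camera to tool coordinates, whose origin is the TCP and whose axes are the flange's). Camera axes: x right, y up, looking along -z (the intrinsics and any distortion apply to the point x, -y, -z); pixel columns grow to the right and rows downward; lengths in mm; the calibration is good to about 2 mm. The wrist camera is an equidistant fisheye: a pixel r from the principal point sees the ray r / f radians off the axis. A picture is of the moment at which its call begins: read the wrist's pose just before it.
- job_done(): hands the job in; it is judged then, once.
Trained networks look in a picture, given as the dict that the camera call returned (one of the last four; its "shot" number tells which), for a name from the list of things; names that differ only in an ending like _2 or _b are one class to them, and where a whole thing is asked for, a point or a joint stands for the part that bears it (a point fixed in the world has none). Each returns a list of dicts, best first, with "conf" (0 to 1); they miss things now and then, are a little off and sometimes report something else, mostly with a low value. They report only what shows in the picture. A call takes as long as a camera call. They do not tell look-alikes from the thing itself.
- recognise(picture, thing): "at" ([column, row] in pixels, amid what is visible of it).
- place_of(picture, thing): "at" ([column, row] in pixels: a listed point, or the origin of a listed thing).
The state is a dict: "clock": time; "joints": joint angles; "joint_vel": joint speeds; "joint_efforts": joint torques, N m; "position": TCP position; "ee_rot": TCP orientation; "contact_force": force on the tool from outside, world axes, zero at the start; "wrist_torque": the same for the moment, N m; "gripper_width": finger opening in mm; "grasp_force": force on a finger pad.
Only numpy, scipy, OpenCV 4.12 (cv2) and the standard library are available. Lean on these libraries where they do the work, as an engineer would, in place of code of your own. Each camera call takes 0.05 s, during which the arm holds its last target. There are 200 camera calls.

## Working session

There is one attempt and no reset: what is moved stays moved. The work goes in short steps, Python scripts to look and compute and a tool call to move; the robot and the scene stay as the last step left them, time stands still between calls to the robot, and variables do not carry over. Pictures are saved under pics/ and viewed, at most 10 in all, crops included, and the job is handed in when it is done.

Besides the shell and the picture viewer there is one more tool, called by a JSON object that holds its "op" and its "data", one argument or row to a line. carry_out: Moves the arm, as the interface text tells. Its arguments: {"type":"object","properties":{"slide":{"type":"array"},"roll":{"type":"array"},"claw":{"type":"array"}},"required":["slide","roll","claw"]}

```bash
mkdir -p pics; cat > h.py <<'E'
import numpy as np, cv2
from bench import *
from scipy.spatial.transform import Rotation as R
def pt(p,at,win=0):
    c,r=at; K=p["mtx"]; z=p["z_map"]; c0,r0=int(round(c)),int(round(r))
    w=z[max(0,r0-win):r0+win+1,max(0,c0-win):c0+win+1]; w=w[w>0]
    if len(w)==0: return None
    d=np.median(w)
    return ray(p,at,d)
def ray(p,at,d):
    K=p["mtx"]; x=(at[0]-K[0,2])/K[0,0]*d; y=(at[1]-K[1,2])/K[1,1]*d
    return (p["world_from_camera"]@[x,-y,-d,1])[:3]
def atz(p,at,h):
    a=ray(p,at,100.);b=ray(p,at,1000.); return a+(b-a)*(h-a[2])/(b[2]-a[2])
def cloud(p):
    z=p["z_map"]; v,u=np.mgrid[0:400,0:640]; K=p["mtx"]
    P=np.stack([(u-K[0,2])/K[0,0]*z,-(v-K[1,2])/K[1,1]*z,-z,np.ones_like(z)],-1)
    W=P@p["world_from_camera"].T; W=W[...,:3]; W[z<=0]=np.nan; return W
def save(p,n): cv2.imwrite("pics/"+n,p["img"][...,::-1])
E
python3 - <<'E'
from h import *
s=read_state();print(s["position"],s["ee_rot"],s["gripper_width"],grip_point_offset, s["clock"])
H={"stand":0,"lift_pin":36,"fork_mid":36,"spindle":9,"label_roll":45,"sauce_cup":0,"salt_shaker":0,"tongs":0,"yoke":36}
for n in ("scene","side"):
    p=get_image(n);save(p,n+"0.png"); print(n,p["world_from_camera"][:3,3].round(),p["mtx"][0,0])
    for t,h in H.items():
        try:
            for f in (place_of,):
                print(t,[(np.round(d["at"]),round(d["conf"],2),atz(p,d["at"],h).round(1)) for d in f(p,t)[:4]])
        except Exception as e: print(t,e)
    np.savez("/tmp/"+n,W=cloud(p),img=p["img"])
E
```

```text
[ 271.12975011 -562.8951949   403.63331138] [-2.22444453e-01  9.74944758e-01  1.05088998e-03 -2.82671145e-04] 85.3145333269527 154.70000000000002 0.0
scene [-810. -632.  910.] 430.17744472784256
stand [(array([289., 201.]), 0.66, array([548.8, 198.8,   0. ]))]
lift_pin []
fork_mid [(array([272., 200.]), 0.66, array([467.3, 230.7,  36. ]))]
spindle [(array([391., 226.]), 0.78, array([ 532.6, -253.9,    9. ])), (array([414., 259.]), 0.53, array([ 375.6, -388. ,    9. ]))]
label_roll [(array([331., 208.]), 0.6, array([503.6, -19.4,  45. ]))]
sauce_cup [(array([383., 206.]), 0.54, array([ 679.7, -174.5,    0. ]))]
salt_shaker [(array([353., 201.]), 0.57, array([664.4, -45.6,   0. ]))]
tongs [(array([225., 189.]), 0.59, array([513.4, 511.2,   0. ]))]
yoke it knows: fork_mid, label_roll, lift_pin, salt_shaker, sauce_cup, seat, spindle, stand, tongs
side [ 858. -702.  957.] 391.59331865163233
stand [(array([336., 203.]), 0.59, array([566.8, 212.5,   0. ]))]
lift_pin [(array([339., 177.]), 0.55, array([543.3, 305.6,  36. ])), (array([264., 307.]), 0.22, array([ 534.9, -257.9,   36. ]))]
fork_mid [(array([314., 188.]), 0.76, array([484.3, 219.8,  36. ]))]
spindle [(array([266., 309.]), 0.94, array([ 532.4, -246.7,    9. ])), (array([186., 335.]), 0.46, array([ 378.9, -388.2,    9. ]))]
label_roll [(array([288., 233.]), 0.76, array([491.2,  -9.4,  45. ]))]
sauce_cup [(array([324., 311.]), 0.89, array([ 679.2, -189.1,    0. ])), (array([268., 310.]), 0.67, array([ 536.1, -244.5,    0. ]))]
salt_shaker [(array([343., 270.]), 0.56, array([684. , -44.4,   0. ]))]
tongs [(array([343., 149.]), 0.63, array([488.4, 510. ,   0. ]))]
yoke it knows: fork_mid, label_roll, lift_pin, salt_shaker, sauce_cup, seat, spindle, stand, tongs
```

```bash
python3 - <<'E'
import cv2
a=cv2.imread("pics/side0.png"); cv2.imwrite("pics/side0c.png",cv2.resize(a[120:380,140:440],(692,600),interpolation=cv2.INTER_CUBIC))
E
```

```text
(no output)
```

View pics/side0c.png

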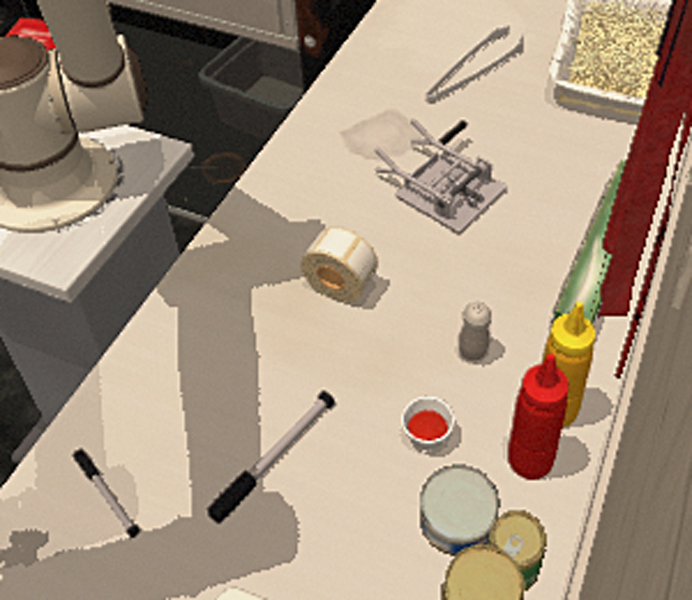

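```bash
python3 - <<'E'
import numpy as np,cv2
# top-down heightmap from both clouds, footprint fits
for n in("scene","side"):
    d=np.load(f"/tmp/{n}.npz");W=d["W"];I=d["img"].reshape(-1,3).astype(float);P=W.reshape(-1,3)
    ok=np.isfinite(P).all(1)
    def blk(c,r,z0,z1,dark=None):
        m=ok&(np.hypot(P[:,0]-c[0],P[:,1]-c[1])<r)&(P[:,2]>z0)&(P[:,2]<z1)
        if dark: m&=I.max(1)<dark
        return P[m]
    for nm,c,r,z0,z1 in(("spA",(532,-250),130,6,40),("spB",(378,-388),110,6,40),("roll",(500,-15),75,15,100),("stand",(555,205),130,5,70)):
        Q=blk(c,r,z0,z1)
        if len(Q)<5: print(n,nm,len(Q));continue
        rect=cv2.minAreaRect(Q[:,:2].astype(np.float32)); print(n,nm,len(Q),np.round(rect[0]),np.round(rect[1]),round(rect[2],1),"zmax",np.percentile(Q[:,2],98).round(),Q[:,:2].mean(0).round())
E
```

```text
scene spA 193 [ 551. -262.] [209. 189.] 7.8 zmax 21.0 [ 518. -283.]
scene spB 86 [ 384. -377.] [116. 150.] 82.2 zmax 15.0 [ 366. -379.]
scene roll 415 [484. -13.] [53. 94.] 85.9 zmax 92.0 [470. -20.]
scene stand 489 [553. 189.] [192. 217.] 83.1 zmax 49.0 [552. 201.]
side spA 436 [ 547. -264.] [209. 110.] 89.0 zmax 21.0 [ 523. -288.]
side spB 178 [ 364. -406.] [ 84. 134.] 69.3 zmax 16.0 [ 369. -383.]
side roll 748 [490. -16.] [53. 90.] 86.8 zmax 92.0 [495. -27.]
side stand 1166 [556. 214.] [221. 238.] 77.4 zmax 50.0 [560. 207.]
```

The picture shows two spindles: a larger one (crop handle end ~215,515; cap ~330,398) and a smaller one at left. The roll is at crop (340,265) with its bore facing the camera, and the folded stand is at (450,180) with its black pin at (453,130).

```bash
python3 - <<'E'
from h import *
for n,sl in(("side",1),("scene",0)):
    p=get_image(n); I=p["img"].astype(int); W=cloud(p)
    # project spindle area dark pixels onto z=9 plane
    v,u=np.mgrid[0:400,0:640]
    dark=(I.max(2)<60)&(np.abs(W[...,2])<40)
    k,lab,st,cen=cv2.connectedComponentsWithStats(dark.astype(np.uint8))
    for i in range(1,k):
        if st[i,4]<6: continue
        c=atz(p,cen[i],9)
        if 250<c[0]<800 and -480<c[1]<450:
            m=lab==i; Q=np.array([atz(p,(a,b),9)[:2] for a,b in zip(u[m],v[m])]); 
            r=cv2.minAreaRect(Q.astype(np.float32))
            print(n,cen[i].round(),st[i,4],c.round(),"rect",np.round(r[0]),np.round(r[1]),round(r[2]),"zmed",np.nanmedian(W[m][:,2]).round())
    # roll: front face plane & orientation using faces
    if n=="side":
      m=(np.hypot(W[...,0]-492,W[...,1]+14)<70)&(W[...,2]>8)
      cv2.imwrite("pics/x.png",m*255)
    for q in recognise(p,"lift_pin")[:2]+recognise(p,"spindle")[:3]: print(q["at"],q["conf"],atz(p,q["at"],9).round())
E
```

```text
side [337. 177.] 7 [528. 332.   9.] rect [528. 333.] [16.  9.] 58 zmed 39.0
side [342. 200.] 15 [585. 224.   9.] rect [591. 228.] [52. 14.] 75 zmed 34.0
side [282. 293.] 27 [ 551. -187.    9.] rect [ 551. -188.] [12. 20.] 65 zmed 16.0
side [177. 321.] 61 [ 334. -365.    9.] rect [ 333. -364.] [11. 40.] 63 zmed 12.0
side [240. 335.] 197 [ 507. -337.    9.] rect [ 507. -337.] [62. 22.] 73 zmed 17.0
side [197. 350.] 17 [ 428. -411.    9.] rect [ 428. -410.] [10. 10.] 75 zmed 11.0
[334.6, 183.1] 0.7 [532. 296.   9.]
[249.8, 321.2] 0.75 [ 511. -295.    9.]
[184.7, 335.8] 0.64 [ 377. -392.    9.]
scene [409. 235.] 62 [ 505. -332.    9.] rect [ 505. -333.] [57. 26.] 70 zmed 14.0
scene [402. 265.] 18 [ 327. -361.    9.] rect [ 327. -361.] [ 9. 31.] 68 zmed 12.0
[402.7, 232.0] 0.76 [ 517. -306.    9.]
[405.0, 267.0] 0.44 [ 321. -373.    9.][ WARN:0@1.649] global loadsave.cpp:1063 imwrite_ Unsupported depth image for selected encoder is fallbacked to CV_8U.
```

{"op": "carry_out", "data": {
  "slide": [
    [-0.033, 0.04, 0],
    [-0.066, 0.08, 0],
    [-0.099, 0.12, 0],
    [-0.132, 0.16, 0],
    [-0.165, 0.2, 0],
    [-0.198, 0.24, 0],
    [-0.231, 0.28, 0],
    [-0.264, 0.318, 0]
  ],
  "roll": [-6, -12, -18, -24, -31, -37, -43, -49],
  "claw": [0.085, 0.085, 0.085, 0.085, 0.085, 0.085, 0.085, 0.085]
}}

```text
clock: 2.2
position: [371.0, -160.4, 405.2]
ee_rot: [-0.608, 0.794, -0.0, 0.0]
contact_force: [0.6, 0.1, -0.4]
gripper_width: 85.2
grasp_force: 0.0
```

```bash
cat >> h.py <<'E'
def toolyaw():
    s=read_state(); y=R.from_quat(s["ee_rot"]).apply([0,1,0]); return np.degrees(np.arctan2(y[1],y[0]))
def go(target,yaw=None,grip=True):
    """slide (m) and roll (deg) to bring grasp point to target with tool y at world angle yaw (mod 180)"""
    s=read_state(); r=R.from_quat(s["ee_rot"]); d=np.array(target,float)-s["position"]
    if grip: d[2]+=grip_point_offset
    ro=0
    if yaw is not None: ro=(toolyaw()-yaw+90)%180-90
    print("slide",(r.inv().apply(d)/1000).round(4),"roll",round(ro,1),"| grasp at",(s["position"]+r.apply([0,0,grip_point_offset])).round(1),"yaw",round(toolyaw(),1),"t",s["clock"],"F",np.round(s["contact_force"],1),"w",round(s["gripper_width"],1))
def wray(p,s,at):
    """wrist fisheye pixel -> world origin, direction"""
    K=p["mtx"]; a=(at[0]-K[0,2])/K[0,0]; b=(at[1]-K[1,2])/K[1,1]; t=np.hypot(a,b); k=np.sin(t)/max(t,1e-9)
    d=np.array([a*k,-b*k,-np.cos(t)]); T=p["T_tool_cam"]; r=R.from_quat(s["ee_rot"])
    return s["position"]+r.apply(T[:3,3]), r.apply(T[:3,:3]@d), np.cos(t)
def wz(p,s,at,h):
    o,d,_=wray(p,s,at); return o+d*(h-o[2])/d[2]
def wcloud(p,s):
    z=p["z_map"].astype(float); v,u=np.mgrid[0:400,0:640]; K=p["mtx"]
    a=(u-K[0,2])/K[0,0]; b=(v-K[1,2])/K[1,1]; t=np.hypot(a,b); k=np.tan(np.minimum(t,1.4))/np.maximum(t,1e-9)
    P=np.stack([a*k*z,-b*k*z,-z],-1); T=p["T_tool_cam"]; r=R.from_quat(s["ee_rot"])
    Q=P.reshape(-1,3)@T[:3,:3].T+T[:3,3]; Q=(r.apply(Q)+s["position"]).reshape(400,640,3); Q[(z<=0)|(t>1.3)]=np.nan; return Q
E
python3 - <<'E'
from h import *
go((470,240,404),165,grip=False)
p=get_image("wrist");print(p["T_tool_cam"].round(2),p["mtx"].round(1))
E
```

```text
slide [-0.4124  0.0086  0.0012] roll -0.1 | grasp at [ 371.2 -160.5  250.5] yaw 164.9 t 2.2 F [ 0.6  0.1 -0.4] w 85.2
[[-0.    0.96  0.28 72.93]
 [ 1.   -0.    0.   -0.52]
 [ 0.    0.28 -0.96 32.38]
 [ 0.    0.    0.    1.  ]] [[309.7   0.  312.7]
 [  0.  309.7 202.5]
 [  0.    0.    1. ]]
```

{"op": "carry_out", "data": {
  "slide": [
    [-0.06, 0.0, 0],
    [-0.12, 0.0, 0],
    [-0.18, 0.0, 0],
    [-0.24, 0.0, 0],
    [-0.3, 0.0, 0],
    [-0.36, 0.0, 0],
    [-0.41, 0.005, 0],
    [-0.41, 0.005, 0]
  ],
  "roll": [0, 0, 0, 0, 0, 0, 0, 0],
  "claw": [0.085, 0.085, 0.085, 0.085, 0.085, 0.085, 0.085, 0.085]
}}

```text
clock: 3.25
position: [474.8, 237.8, 404.1]
ee_rot: [-0.608, 0.794, -0.0, -0.0]
contact_force: [-0.2, -0.3, -0.9]
gripper_width: 84.9
grasp_force: 0.0
```

```bash
python3 - <<'E'
from h import *
s=read_state(); p=get_image("wrist"); save(p,"w1.png")
for t,h in {"stand":0,"lift_pin":36,"fork_mid":36,"label_roll":45}.items():
    print(t,[(np.round(d["at"]),round(d["conf"],2),wz(p,s,d["at"],h).round(1)) for d in place_of(p,t)[:2]])
W=wcloud(p,s); np.savez("/tmp/w1",W=W,img=p["img"])
print(np.nanmedian(W[...,2]))
E
```

```text
stand [(array([233., 169.]), 0.69, array([570.3, 205.2,   0. ])), (array([277., 246.]), 0.68, array([546.5, 319. ,  -0. ]))]
lift_pin [(array([277., 246.]), 0.91, array([537.2, 303.8,  36. ]))]
fork_mid []
label_roll []
-0.9703799253644547
```

View pics/w1.png

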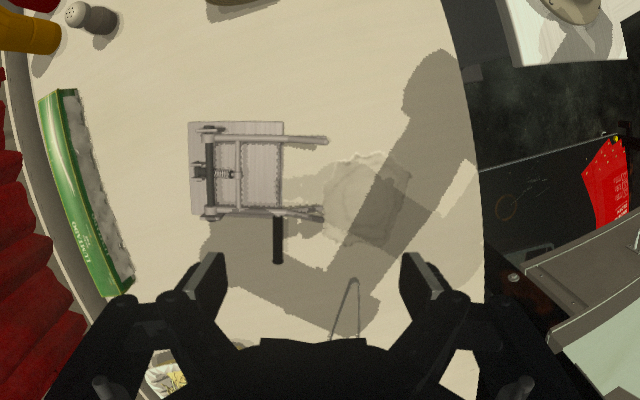

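The stand is seen from above: plate at columns 189–283, hinge bar at column ~209, black pin from (277,217) to (279,263), arms pointing right.

```bash
python3 - <<'E'
from h import *
s=read_state(); p=get_image("wrist"); I=p["img"].astype(int)
m=np.zeros((400,640),bool); m[217:264,270:286]=1; m&=I.max(2)<70
v,u=np.nonzero(m); Q=np.array([wz(p,s,(a,b),38)[:2] for a,b in zip(u,v)]); r=cv2.minAreaRect(Q.astype(np.float32)); print(len(Q),r, Q.min(0),Q.max(0))
vx=cv2.fitLine(Q.astype(np.float32),cv2.DIST_L2,0,.01,.01).ravel(); print("pin",vx, np.degrees(np.arctan2(vx[1],vx[0]))%180)
t=(Q-vx[2:])@vx[:2]; print("ends",vx[2:]+vx[:2]*t.min(),vx[2:]+vx[:2]*t.max())
for nm,a,h in(("plate TL",(189,122),10),("TR",(283,121),24),("BL",(190,214),10),("fork1",(327,141),44),("fork2",(321,213),44)):
    print(nm,wz(p,s,a,h).round(1))
E
```

```text
407 ((533.6624145507812, 294.5763244628906), (57.28012466430664, 12.242911338806152), 70.81058502197266) [521.0592355  265.59444185] [548.85748107 322.66530693]
pin [2.9899120e-01 9.5425588e-01 5.3409784e+02 2.9431439e+02] 72.602974
ends [525.5283091  266.96400675] [542.63533174 321.56252585]
plate TL [602.6 127.4  10. ]
TR [489.8 162.   24. ]
BL [642.6 239.   10. ]
fork1 [448.8 195.1  44. ]
fork2 [475.7 270.8  44. ]
```

```bash
python3 - <<'E'
from h import *
go((538,307,110),162.3); go((538,307,36),162.3)
E
```

```text
slide [-0.0876 -0.0421  0.1404] roll 2.3 | grasp at [474.2 233.7 250.3] yaw 164.6 t 3.55 F [ 0.6 -0.   0.1] w 84.7
slide [-0.0876 -0.0421  0.2144] roll 2.3 | grasp at [474.2 233.7 250.3] yaw 164.6 t 3.55 F [ 0.6 -0.   0.1] w 84.7
```

{"op": "carry_out", "data": {
  "slide": [
    [-0.044, -0.021, 0.04],
    [-0.0876, -0.042, 0.08],
    [-0.0876, -0.042, 0.11],
    [-0.0876, -0.042, 0.14],
    [-0.0876, -0.042, 0.14],
    [-0.0876, -0.042, 0.14]
  ],
  "roll": [1, 2, 2, 2, 2, 2],
  "claw": [0.06, 0.06, 0.06, 0.06, 0.06, 0.06]
}}

```text
clock: 4.3
position: [538.5, 308.0, 266.4]
ee_rot: [-0.593, 0.805, -0.0, 0.001]
contact_force: [0.7, 0.1, 1.9]
gripper_width: 60.4
grasp_force: 0.0
```

```bash
python3 - <<'E'
from h import *
go((538,307,36),162.3)
s=read_state();p=get_image("wrist");go((538,307,36),162.3)
print([(np.round(d["at"]),round(d["conf"],2),wz(p,s,d["at"],36).round(1)) for d in place_of(p,"lift_pin")[:2]])
I=p["img"].astype(int); save(p,"w2.png")
p=get_image("wrist");go((538,307,36),162.3)
E
```

```text
slide [0.0013 0.0003 0.0757] roll 0.4 | grasp at [538.8 308.2 111.7] yaw 162.7 t 4.3 F [0.7 0.1 1.9] w 60.4
slide [0.0015 0.0003 0.0761] roll 0.4 | grasp at [538.9 308.5 112.1] yaw 162.7 t 4.35 F [0.4 0.3 1.7] w 59.9
[(array([313., 217.]), 0.81, array([538. , 303.9,  36. ]))]
slide [0.0015 0.     0.076 ] roll 0.4 | grasp at [538.7 308.6 112. ] yaw 162.7 t 4.45 F [0.2 0.7 1. ] w 59.9
```

View pics/w2.png

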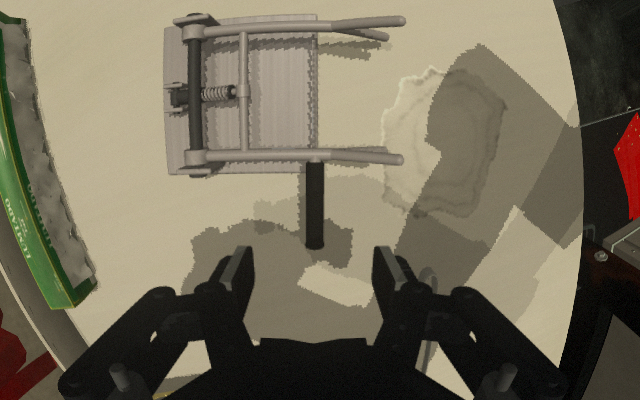

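The pin at column 314 (rows 163–248) is centred between the fingers (columns ~243 and ~383). Going down to grip.

{"op": "carry_out", "data": {
  "slide": [
    [0.001, 0, 0.035],
    [0.001, 0, 0.065],
    [0.001, 0, 0.075],
    [0.001, 0, 0.075],
    [0.001, 0, 0.075],
    [0.001, 0, 0.075],
    [0.001, 0, 0.075],
    [0.001, 0, 0.075]
  ],
  "roll": [0, 0, 0, 0, 0, 0, 0, 0],
  "claw": [0.06, 0.06, 0.06, 0.06, 0.005, 0.005, 0.005, 0.005]
}}

```text
clock: 5.45
position: [537.7, 307.5, 190.7]
ee_rot: [-0.593, 0.805, 0.0, 0.001]
contact_force: [-2.7, 0.2, 4.4]
gripper_width: 9.7
grasp_force: 58.5
```

```bash
python3 - <<'E'
from h import *
go((538,307,36),162.3); print(read_state()["grasp_force"])
for i in range(1,17):
    t=i*1.571/16; print(i,round(-.08*(1-np.cos(t)),4),round(-.08*np.sin(t),4))
E
```

```text
slide [ 0.0004 -0.0004  0.    ] roll 0.4 | grasp at [537.9 307.7  36. ] yaw 162.7 t 5.45 F [-2.7  0.2  4.4] w 9.7
58.46680283546448
1 -0.0004 -0.0078
2 -0.0015 -0.0156
3 -0.0034 -0.0232
4 -0.0061 -0.0306
5 -0.0094 -0.0377
6 -0.0135 -0.0445
7 -0.0182 -0.0508
8 -0.0234 -0.0566
9 -0.0293 -0.0618
10 -0.0356 -0.0665
11 -0.0423 -0.0706
12 -0.0494 -0.0739
13 -0.0568 -0.0766
14 -0.0644 -0.0785
15 -0.0722 -0.0796
16 -0.08 -0.08
```

{"op": "carry_out", "data": {
  "slide": [
    [0, -0.0004, -0.0078],
    [0, -0.0015, -0.0156],
    [0, -0.0034, -0.0232],
    [0, -0.0061, -0.0306],
    [0, -0.0094, -0.0377],
    [0, -0.0135, -0.0445],
    [0, -0.0182, -0.0508],
    [0, -0.0234, -0.0566]
  ],
  "roll": [0, 0, 0, 0, 0, 0, 0, 0],
  "claw": [0.005, 0.005, 0.005, 0.005, 0.005, 0.005, 0.005, 0.005]
}}

```text
clock: 6.45
position: [557.8, 301.5, 247.4]
ee_rot: [-0.593, 0.805, 0.002, -0.002]
contact_force: [-11.8, 7.1, 4.3]
gripper_width: 10.0
grasp_force: 58.4
```

{"op": "carry_out", "data": {
  "slide": [
    [0, -0.0059, -0.0052],
    [0, -0.0122, -0.0099],
    [0, -0.0189, -0.014],
    [0, -0.026, -0.0173],
    [0, -0.0334, -0.02],
    [0, -0.041, -0.0219],
    [0, -0.0488, -0.023],
    [0, -0.056, -0.0234]
  ],
  "roll": [0, 0, 0, 0, 0, 0, 0, 0],
  "claw": [0.005, 0.005, 0.005, 0.005, 0.005, 0.005, 0.005, 0.005]
}}

```text
clock: 7.45
position: [613.9, 283.6, 273.0]
ee_rot: [-0.593, 0.805, -0.0, 0.001]
contact_force: [-7.5, 4.2, 14.9]
gripper_width: 9.5
grasp_force: 64.3
```

```bash
python3 - <<'E'
from h import *
go((614,283,116)); 
p=get_image("side");save(p,"s2.png")
cv2.imwrite("pics/s2.png",cv2.resize(p["img"][100:280,220:460,::-1],(720,540),interpolation=cv2.INTER_CUBIC))
E
```

```text
slide [ 0.0006 -0.0002  0.0023] roll 0 | grasp at [614.3 283.8 118.3] yaw 162.8 t 7.45 F [-7.5  4.2 14.9] w 9.5
```

View pics/s2.png

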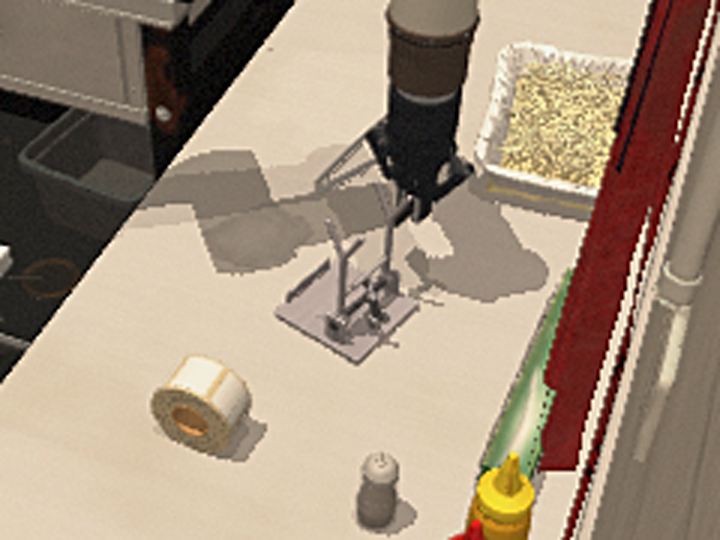

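The arms stand upright at crop (345–390, 190–320) with the pin held. Releasing and rising.

{"op": "carry_out", "data": {
  "slide": [
    [0, 0, 0],
    [0, 0, 0],
    [0, 0, 0],
    [0, 0, -0.03],
    [0, 0, -0.08],
    [0, 0, -0.13],
    [0, 0, -0.17],
    [0, 0, -0.17]
  ],
  "roll": [0, 0, 0, 0, 0, 0, 0, 0],
  "claw": [0.06, 0.06, 0.06, 0.06, 0.06, 0.06, 0.06, 0.06]
}}

```text
clock: 8.5
position: [613.7, 283.5, 444.4]
ee_rot: [-0.593, 0.805, -0.001, 0.004]
contact_force: [-0.4, -0.4, -0.0]
gripper_width: 59.9
grasp_force: 0.0
```

```bash
python3 - <<'E'
from h import *
p=get_image("side")
print([(np.round(d["at"]),round(d["conf"],2),atz(p,d["at"],146).round(1)) for d in place_of(p,"fork_mid")[:2]], [(d["conf"],atz(p,d["at"],116).round(1)) for d in place_of(p,"lift_pin")[:2]])
print([(np.round(d["at"]),round(d["conf"],2),atz(p,d["at"],45).round(1)) for d in place_of(p,"label_roll")[:2]])
# look pose above roll: camera 73mm along tool x
go((490,20,400),165,grip=False)
E
```

```text
[(array([343., 175.]), 0.58, array([591.1, 198.8, 146. ]))] [(0.53, array([614.1, 279.6, 116. ])), (0.29, array([520.8, -65.6, 116. ]))]
[(array([290., 234.]), 0.74, array([499.3, -10.4,  45. ]))]
slide [0.2882 0.0393 0.0386] roll -2.3 | grasp at [612.8 283.3 283.1] yaw 162.7 t 8.7 F [1.3 0.8 0.2] w 60.0
```

{"op": "carry_out", "data": {
  "slide": [
    [0.06, 0.008, 0.008],
    [0.12, 0.016, 0.016],
    [0.18, 0.024, 0.024],
    [0.24, 0.032, 0.032],
    [0.288, 0.039, 0.039],
    [0.288, 0.039, 0.039]
  ],
  "roll": [0, 0, 0, 0, 0, 0],
  "claw": [0.06, 0.06, 0.06, 0.06, 0.06, 0.06]
}}

```text
clock: 9.45
position: [488.7, 17.8, 399.2]
ee_rot: [-0.591, 0.806, 0.001, -0.002]
contact_force: [0.9, -0.0, -0.3]
gripper_width: 60.4
grasp_force: 0.0
```

```bash
python3 - <<'E'
from h import *
s=read_state(); p=get_image("wrist"); save(p,"w3.png"); W=wcloud(p,s)
print([(np.round(d["at"]),round(d["conf"],2),wz(p,s,d["at"],45).round(1)) for d in place_of(p,"label_roll")[:2]])
for a,b in((60,100),(75,100),(84,100),(20,100)):
    m=(np.hypot(W[...,0]-495,W[...,1]+12)<80)&(W[...,2]>a)&(W[...,2]<b); Q=W[m]
    if len(Q)<10: continue
    r=cv2.minAreaRect(Q[:,:2].astype(np.float32)); print(a,len(Q),np.round(r[0],1),np.round(r[1],1),round(r[2],1),"zmax",Q[:,2].max().round(1))
print("bench z",np.nanmedian(W[250:300,300:340,2]))
E
```

```text
[(array([300., 152.]), 0.95, array([490.9, -18.1,  45. ]))]
60 4427 [489.9 -16. ] [50.4 86. ] 86.4 zmax 90.7
75 3588 [490.1 -15.9] [50.2 67.1] 86.8 zmax 90.7
84 2261 [490.1 -15.7] [49.9 45.7] 86.7 zmax 90.7
20 4682 [489.1 -16. ] [50.6 90.2] 86.9 zmax 90.7
bench z -1.23642022872599
```

View pics/w3.png

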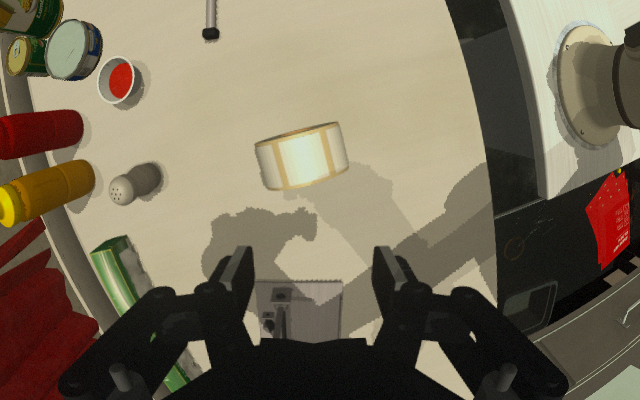

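The roll is at (300,155), and only its round side shows: centre (490,-16), axis at 86.6°. Now the spindle.

{"op": "carry_out", "data": {
  "slide": [
    [0.06, 0.0, 0],
    [0.12, 0.0, 0],
    [0.18, 0.0, 0],
    [0.24, 0.0, 0],
    [0.29, 0.0, 0],
    [0.29, 0.0, 0],
    [0.29, 0, 0]
  ],
  "roll": [0, 0, 0, 0, 0, 0, 0],
  "claw": [0.06, 0.06, 0.06, 0.06, 0.06, 0.06, 0.06]
}}

```text
clock: 10.42
position: [405.3, -256.2, 400.2]
ee_rot: [-0.593, 0.805, 0.0, -0.0]
contact_force: [0.8, -0.1, 0.1]
gripper_width: 60.2
grasp_force: 0.0
```

```bash
cat >> h.py <<'E'
def darkspin(p,s,near,h=18,rad=130,th=70,zr=(-5,35)):
    I=p["img"].astype(int); W=wcloud(p,s)
    m=(I.max(2)<th)&(W[...,2]>zr[0])&(W[...,2]<zr[1])&(np.hypot(W[...,0]-near[0],W[...,1]-near[1])<rad)
    k,lab,st,cen=cv2.connectedComponentsWithStats(m.astype(np.uint8)); out=[]
    for i in range(1,k):
        if st[i,4]<40: continue
        v,u=np.nonzero(lab==i); Q=np.array([wz(p,s,(a,b),h)[:2] for a,b in zip(u,v)]); r=cv2.minAreaRect(Q.astype(np.float32))
        print(st[i,4],np.round(cen[i]),"rect",np.round(r[0],1),np.round(r[1],1),round(r[2],1),"z",np.nanmedian(W[lab==i][:,2]).round(1))
E
python3 - <<'E'
from h import *
s=read_state(); p=get_image("wrist"); save(p,"w4.png")
print([(np.round(d["at"]),round(d["conf"],2),wz(p,s,d["at"],9).round(1)) for d in place_of(p,"spindle")[:3]])
darkspin(p,s,(525,-270)); go((506,-336,110),163)
E
```

```text
[(array([219., 210.]), 0.74, array([ 530.9, -249.8,    9. ])), (array([294.,  63.]), 0.6, array([ 386.7, -389.4,    9. ])), (array([157., 275.]), 0.46, array([ 666.5, -187.2,    9. ]))]
790 [212. 138.] rect [ 504.  -336.8] [57.9 21.9] 75.6 z 16.2
66 [224. 255.] rect [ 545.9 -194.3] [23.3  9.4] 7.9 z 13.3
slide [ 0.0471 -0.12    0.1357] roll -0.2 | grasp at [ 405.3 -255.6  245.8] yaw 162.8 t 10.525 F [0.1 0.7 0. ] w 60.1
```

{"op": "carry_out", "data": {
  "slide": [
    [0.016, -0.04, 0.045],
    [0.032, -0.08, 0.09],
    [0.048, -0.118, 0.125],
    [0.048, -0.118, 0.125],
    [0.048, -0.118, 0.125]
  ],
  "roll": [0, 0, -1, -1, -1],
  "claw": [0.06, 0.06, 0.06, 0.06, 0.06]
}}

```text
clock: 11.15
position: [503.5, -336.5, 275.8]
ee_rot: [-0.601, 0.8, 0.0, -0.0]
contact_force: [0.4, 0.5, 0.1]
gripper_width: 60.0
grasp_force: 0.0
```

```bash
python3 - <<'E'
from h import *
s=read_state(); p=get_image("wrist")
print([(np.round(d["at"]),round(d["conf"],2),wz(p,s,d["at"],9).round(1)) for d in place_of(p,"spindle")[:1]])
darkspin(p,s,(525,-270)); darkspin(p,s,(525,-270),th=45);go((504,-337,13),163.5)
save(p,"w5.png")
E
```

```text
[(array([436., 104.]), 0.92, array([ 387.8, -391.1,    9. ]))]
1930 [308. 211.] rect [ 509.8 -329.7] [81.1 18.3] 74.8 z 16.1
1660 [308. 207.] rect [ 507.2 -339.4] [59.5 17. ] 74.2 z 16.2
slide [ 1.0e-04 -8.0e-04  1.1e-01] roll 0.3 | grasp at [ 503.4 -336.7  123. ] yaw 163.8 t 11.25 F [-0.3  0.3 -0.6] w 59.6
```

View pics/w5.png

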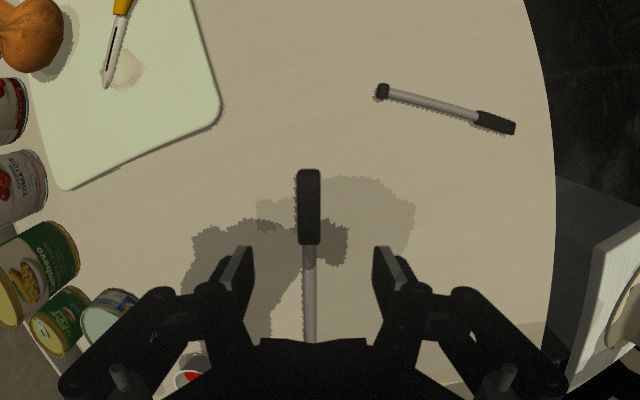

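The handle is at column 308, rows 170–243, slightly left of the finger middle (313); correcting, then descending to grip.

{"op": "carry_out", "data": {
  "slide": [
    [0.0045, -0.004, 0.04],
    [0.0045, -0.004, 0.08],
    [0.0045, -0.004, 0.102],
    [0.0045, -0.004, 0.102],
    [0.0045, -0.004, 0.102],
    [0.0045, -0.004, 0.102],
    [0.0045, -0.004, 0.102],
    [0.0045, -0.004, 0.102]
  ],
  "roll": [-0.4, -0.4, -0.4, -0.4, -0.4, -0.4, -0.4, -0.4],
  "claw": [0.06, 0.06, 0.06, 0.06, 0.01, 0.01, 0.01, 0.01]
}}

```text
clock: 12.25
position: [506.1, -343.1, 175.8]
ee_rot: [-0.603, 0.798, -0.001, 0.001]
contact_force: [-0.1, 1.4, 5.9]
gripper_width: 16.6
grasp_force: 61.3
```

{"op": "carry_out", "data": {
  "slide": [
    [0, 0, -0.02],
    [0, 0, -0.05],
    [0, 0, -0.09],
    [0, 0, -0.12],
    [0, 0, -0.12],
    [0, 0, -0.12]
  ],
  "roll": [0, 0, 0, 0, 0, 0],
  "claw": [0.01, 0.01, 0.01, 0.01, 0.01, 0.01]
}}

```text
clock: 13.0
position: [504.9, -342.7, 292.7]
ee_rot: [-0.602, 0.798, 0.001, -0.0]
contact_force: [-0.2, 0.4, -1.6]
gripper_width: 16.5
grasp_force: 60.3
```

```bash
python3 - <<'E'
from h import *
s=read_state(); go((490,-16,45)); print(s["grasp_force"])
g=s["position"][2]-grip_point_offset
p=get_image("wrist"); W=wcloud(p,s); d=W-s["position"]; r=R.from_quat(s["ee_rot"])
L=r.inv().apply(W.reshape(-1,3)-s["position"]).reshape(400,640,3)
I=p["img"]
# rod/handle points: near tool y~0, x between -20..+60, z near grip
m=(np.abs(L[...,1])<14)&(L[...,0]>-150)&(L[...,0]<50)&(np.abs(L[...,2]-165)<40)
for x0 in range(-150,50,10):
    q=L[m&(L[...,0]>=x0)&(L[...,0]<x0+10)]
    if len(q)>3: print(x0,len(q),np.median(q,0).round(1),np.percentile(q[:,1],[5,95]).round(1), I[m&(L[...,0]>=x0)&(L[...,0]<x0+10)].mean(0).round())
for n in("side","scene"):
    p=get_image(n); print(n,[(np.round(q["at"]),round(q["conf"],2),atz(p,q["at"],g-12).round(1)) for q in place_of(p,"spindle")[:2]])
    W=cloud(p)
    if n=="side":save(p,"s3.png")
    m=(np.abs(W[...,2]-(g-12))<45)&(np.hypot(W[...,0]-530,W[...,1]+250)<120)&(W[...,2]<g+5); L=r.inv().apply(W[m]-s["position"])
    for x0 in range(-180,50,20):
        q=L[(np.abs(L[:,0]-x0)<10)&(np.abs(L[:,1])<20)]
        if len(q)>2: print(n,x0,len(q),np.median(q,0).round(1))
E
```

```text
slide [-0.31    0.1037  0.0934] roll 0 | grasp at [ 504.6 -342.5  138. ] yaw 164.1 t 13.0 F [-0.2  0.4 -1.6] w 16.5
60.32536268234253
-50 178 [-43.2  -0.5 163.6] [-6.  5.] [62. 58. 51.]
-40 274 [-32.7  -0.5 160. ] [-7.8  6.8] [25. 23. 20.]
-30 537 [-24.6  -0.5 159.5] [-8.6  7.6] [11. 10.  9.]
-20 576 [-14.7  -1.  159.5] [-8.8  7.2] [12. 12. 10.]
-10 1043 [ -4.7  -0.5 158.8] [-10.7   9.2] [15. 14. 12.]
0 1156 [ 5.100e+00 -1.000e-01  1.588e+02] [-10.6   9.4] [18. 17. 14.]
10 2067 [ 12.2   0.8 158.2] [-13.1  13.2] [36. 34. 29.]
20 686 [ 23.1  -0.5 161.9] [-8.3  7. ] [28. 26. 22.]
side [(array([257., 282.]), 0.86, array([ 519.3, -245.6,  126. ])), (array([187., 337.]), 0.76, array([ 442.3, -430.7,  126. ]))]
side -160 49 [-158.6   -2.7  160.6]
side -140 33 [-139.4   -0.8  162.6]
side -120 39 [-120.1   -0.9  162.7]
side -100 39 [-99.7  -1.7 162.4]
side -80 38 [-79.9  -1.2 162.6]
side -60 41 [-59.9  -2.7 162.3]
side -40 30 [-43.3  -1.6 161.6]
side 0 23 [  7.9   2.1 157.5]
side 20 79 [ 15.8  -3.2 159. ]
scene [(array([413., 258.]), 0.63, array([ 227.3, -416.3,  126. ])), (array([390., 199.]), 0.59, array([ 534.8, -242. ,  126. ]))]
scene -160 24 [-162.1    6.4  164.8]
scene -140 14 [-141.2    5.5  163.7]
scene -120 16 [-120.5    5.6  163.8]
scene -100 16 [-99.4   5.4 165.3]
scene -80 16 [-79.7   5.5 165. ]
scene -60 17 [-57.9   6.  164. ]
scene -40 21 [-37.6   5.9 163.5]
scene -20 22 [-23.7   9.4 162.1]
scene 0 37 [  5.5  11.8 159.5]
scene 20 25 [ 17.7   6.8 163.4]
```

```bash
python3 - <<'E'
from h import *
go((476.7,-239.6,138),176.6)
E
```

```text
slide [-0.0915  0.0558 -0.0001] roll -12.5 | grasp at [ 505.  -342.8  137.8] yaw 164.1 t 13.25 F [ 0.3 -0.5 -0.7] w 16.6
```

{"op": "carry_out", "data": {
  "slide": [
    [-0.02, 0.014, 0],
    [-0.045, 0.028, 0],
    [-0.07, 0.042, 0],
    [-0.0915, 0.0558, 0],
    [-0.0915, 0.0558, 0.04],
    [-0.0915, 0.0558, 0.07],
    [-0.0915, 0.0558, 0.079],
    [-0.0915, 0.0558, 0.079]
  ],
  "roll": [-4, -8, -12.5, -12.5, -12.5, -12.5, -12.5, -12.5],
  "claw": [0.01, 0.01, 0.01, 0.01, 0.01, 0.01, 0.01, 0.01]
}}

```text
clock: 14.25
position: [477.1, -239.8, 214.4]
ee_rot: [-0.686, 0.728, 0.0, -0.0]
contact_force: [-0.5, -0.4, -0.3]
gripper_width: 16.3
grasp_force: 60.2
```

```bash
python3 - <<'E'
from h import *
go((476.7,-239.6,58.8),176.6)
s=read_state(); r=R.from_quat(s["ee_rot"]); p=get_image("side"); W=cloud(p); L=r.inv().apply(W.reshape(-1,3)-s["position"]); Q=W.reshape(-1,3)
for x0 in range(-160,-30,20):
    m=(np.abs(L[:,0]-x0)<10)&(np.abs(L[:,1])<20)&(np.abs(L[:,2]-165)<15)
    if m.sum()>2: print(x0,m.sum(),np.median(L[m],0).round(1),np.median(Q[m],0).round(1))
save(p,"s4.png")
print([(np.round(q["at"]),round(q["conf"],2),atz(p,q["at"],45).round(1)) for q in place_of(p,"label_roll")[:2]])
m=(np.hypot(Q[:,0]-490,Q[:,1]+16)<80)&(Q[:,2]>60); rr=cv2.minAreaRect(Q[m][:,:2].astype(np.float32)); print(rr,Q[m][:,2].max())
I=p["img"]; cv2.imwrite("pics/s4.png",cv2.resize(I[190:340,210:410,::-1],(800,600),interpolation=cv2.INTER_CUBIC))
E
```

```text
slide [-0.0002  0.0004  0.0009] roll 0.0 | grasp at [ 476.9 -239.8   59.7] yaw 176.6 t 14.25 F [-0.5 -0.4 -0.3] w 16.3
-160 35 [-158.4   -1.6  160.5] [488. -82.  54.]
-140 26 [-139.7   -0.3  162.8] [ 485.6 -100.3   51.6]
-120 26 [-120.1   -1.1  161.3] [ 485.3 -120.    53.1]
-100 27 [-100.6   -1.2  162.4] [ 483.7 -139.6   52. ]
-80 25 [-81.2  -1.3 162.4] [ 482.6 -159.    52. ]
-60 21 [-64.8  -1.1 161.5] [ 482.  -175.5   53. ]
-40 6 [-33.9  -3.7 159.3] [ 482.6 -206.2   55.2]
[(array([287., 236.]), 0.75, array([491.6, -19.1,  45. ])), (array([343., 175.]), 0.4, array([557.3, 309.5,  45. ]))]
((482.87298583984375, -42.19089126586914), (105.57376098632812, 138.597412109375), 85.58560180664062) 513.3080417341712
```

View pics/s4.png

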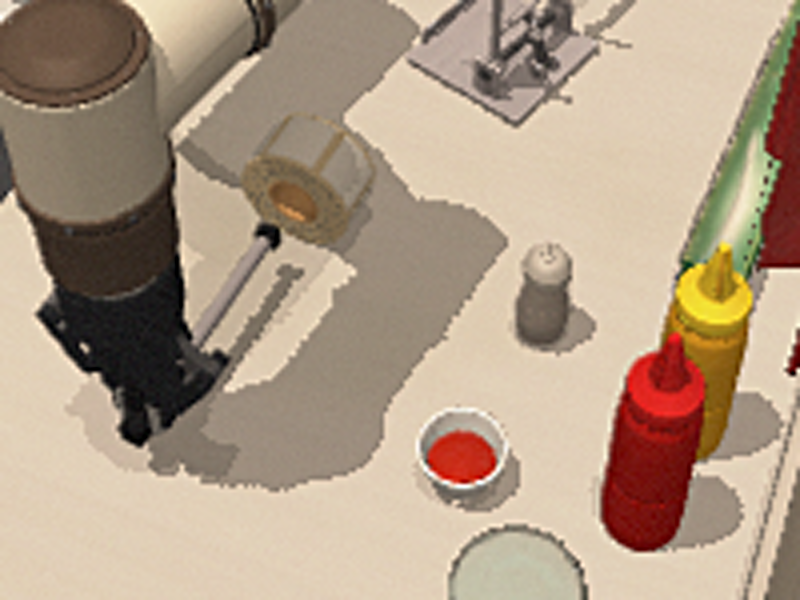

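The cap (crop 268,236) points straight at the bore (crop 293,203). Inserting.

{"op": "carry_out", "data": {
  "slide": [
    [-0.015, 0, 0],
    [-0.03, 0, 0],
    [-0.045, 0, 0],
    [-0.06, 0, 0],
    [-0.075, 0, 0],
    [-0.075, 0, 0]
  ],
  "roll": [0, 0, 0, 0, 0, 0],
  "claw": [0.01, 0.01, 0.01, 0.01, 0.01, 0.01]
}}

```text
clock: 15.1
position: [481.4, -163.6, 214.8]
ee_rot: [-0.687, 0.727, 0.0, -0.0]
contact_force: [0.8, 0.1, -1.1]
gripper_width: 16.5
grasp_force: 60.3
```

```bash
cat > roll.py <<'E'
from h import *
go((0,0,0)); s=read_state(); p=get_image("wrist"); W=wcloud(p,s); r=R.from_quat(s["ee_rot"])
L=r.inv().apply(W.reshape(-1,3)-s["position"]).reshape(400,640,3); I=p["img"].astype(int)
m=(I.min(2)>90)&(W[...,2]>60)&(np.abs(L[...,0]+94)<90)&(np.abs(L[...,1])<60)
Q=L[m]; print(len(Q))
if len(Q)>20: print("tool-frame roll rect",cv2.minAreaRect(Q[:,:2].astype(np.float32)),"top z",np.percentile(W[m][:,2],98))
p=get_image("side"); print([(np.round(q["at"]),round(q["conf"],2)) for q in place_of(p,"label_roll")[:2]])
W=cloud(p);L=r.inv().apply(W.reshape(-1,3)-s["position"]); I=p["img"].reshape(-1,3)
m=(np.abs(L[:,0]+94)<90)&(np.abs(L[:,1])<60)&(W.reshape(-1,3)[:,2]>25)&(L[:,2]>110); Q=L[m]
print("side rect",cv2.minAreaRect(Q[:,:2].astype(np.float32)),"x 2-98%",np.percentile(Q[:,0],[2,98]).round(),"top",np.percentile(W.reshape(-1,3)[m][:,2],98))
E
python3 roll.py
```

```text
slide [-0.1359  0.49    0.0601] roll 0 | grasp at [ 481.4 -163.6   60.1] yaw 176.7 t 15.1 F [ 0.8  0.1 -1.1] w 16.5
0
[(array([288., 235.]), 0.61), (array([345., 269.]), 0.34)]
side rect ((-90.24295806884766, 1.0324630737304688), (172.53656005859375, 88.47859954833984), 2.030672073364258) x 2-98% [-171.  -40.] top 92.51383474980116
```

{"op": "carry_out", "data": {
  "slide": [
    [-0.015, 0, 0],
    [-0.03, 0, 0],
    [-0.045, 0, 0],
    [-0.055, 0, 0],
    [-0.055, 0, 0]
  ],
  "roll": [0, 0, 0, 0, 0],
  "claw": [0.01, 0.01, 0.01, 0.01, 0.01]
}}

```text
clock: 15.88
position: [484.7, -109.0, 214.8]
ee_rot: [-0.687, 0.727, -0.0, 0.0]
contact_force: [-0.4, -0.4, -1.4]
gripper_width: 16.4
grasp_force: 60.3
```

{"op": "carry_out", "data": {
  "slide": [
    [0, 0, -0.008],
    [0, 0, -0.016],
    [0, 0, -0.03],
    [0, 0, -0.05],
    [0, 0, -0.08],
    [0, 0, -0.11],
    [0, 0, -0.14],
    [0, 0, -0.14]
  ],
  "roll": [0, 0, 0, 0, 0, 0, 0, 0],
  "claw": [0.01, 0.01, 0.01, 0.01, 0.01, 0.01, 0.01, 0.01]
}}

```text
clock: 16.88
position: [484.8, -110.2, 357.8]
ee_rot: [-0.686, 0.728, -0.002, 0.003]
contact_force: [0.4, 1.2, -2.5]
gripper_width: 17.0
grasp_force: 60.1
```

```bash
python3 roll.py; python3 - <<'E'
from h import *
s=read_state();print(s["contact_force"],s["grasp_force"])
p=get_image("side");I=p["img"]; print([(np.round(q["at"]),round(q["conf"],2),atz(p,q["at"],172).round(1)) for q in place_of(p,"label_roll")[:2]])
cv2.imwrite("pics/s5.png",cv2.resize(I[130:280,210:410,::-1],(800,600),interpolation=cv2.INTER_CUBIC))
W=cloud(p);r=R.from_quat(s["ee_rot"]);Q=W.reshape(-1,3);L=r.inv().apply(Q-s["position"])
for x0 in list(range(-165,-115,5))+list(range(-70,-30,6)):
    m=(np.abs(L[:,0]-x0)<4)&(np.abs(L[:,1])<20)&(L[:,2]>135)&(L[:,2]<180)
    if m.sum()>2: print(x0,m.sum(),np.percentile(L[m],10,axis=0).round(1))
E
```

```text
slide [-0.0811  0.4918  0.1998] roll 0 | grasp at [ 485.8 -110.1  203.1] yaw 176.6 t 16.875 F [ 0.4  1.2 -2.5] w 17.0
68
tool-frame roll rect ((-27.549062728881836, -6.176853179931641), (36.96321105957031, 77.72404479980469), 4.142630577087402) top z 241.99415405483407
[(array([287., 206.]), 0.71)]
side rect ((-82.62316131591797, -5.0531005859375), (165.3734893798828, 80.69438934326172), 7.1129889488220215) x 2-98% [-160.   -6.] top 234.88085660663376
[-0.51188621 -0.69395569 -2.5952527 ] 60.08799076080322
[(array([285., 204.]), 0.6, array([489.8, -12.7, 172. ]))]
-165 11 [-165.7   -8.1  158.4]
-160 24 [-163.1   -7.9  157.4]
-155 23 [-157.7   -7.1  157.5]
-150 9 [-152.9   -4.4  160.4]
-145 7 [-147.7   -3.6  159.9]
-120 11 [-118.8  -17.4  135.9]
-70 26 [-72.1 -18.7 136.3]
-58 3 [-57.3   0.8 160.3]
-52 6 [-55.2  -2.3 160.5]
-46 7 [-48.7  -3.6 159.6]
-40 3 [-43.6  -3.6 159.8]
```

View pics/s5.png

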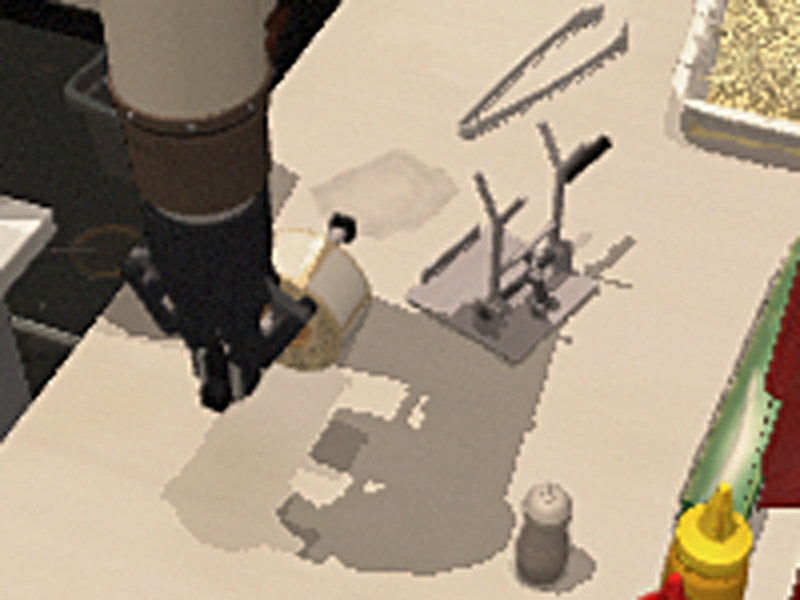

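The roll hangs on the spindle (crop 320,300), the cap protrudes at (342,228), and the stand is upright at (520,240) with both Vs visible. Carrying over the forks.

```bash
python3 - <<'E'
from h import *
go((558.6,107.4,260),162.4)
E
```

```text
slide [-0.2214 -0.0613 -0.0615] roll 14.2 | grasp at [ 483.6 -110.   198.7] yaw 176.6 t 17.125 F [-0.1  0.2 -2.9] w 16.4
```

{"op": "carry_out", "data": {
  "slide": [
    [-0.005, -0.002, -0.02],
    [-0.02, -0.008, -0.045],
    [-0.05, -0.015, -0.062],
    [-0.085, -0.024, -0.062],
    [-0.12, -0.034, -0.062],
    [-0.155, -0.043, -0.062],
    [-0.19, -0.053, -0.062],
    [-0.215, -0.06, -0.062]
  ],
  "roll": [2, 4, 6, 8, 10, 12, 13, 14],
  "claw": [0.01, 0.01, 0.01, 0.01, 0.01, 0.01, 0.01, 0.01]
}}

```text
clock: 18.12
position: [557.4, 102.6, 415.0]
ee_rot: [-0.592, 0.806, 0.0, -0.002]
contact_force: [0.9, -0.7, -2.3]
gripper_width: 16.8
grasp_force: 60.1
```

{"op": "carry_out", "data": {
  "slide": [
    [-0.003, 0, 0],
    [-0.0065, 0, 0],
    [-0.0065, 0, 0],
    [-0.0065, 0, 0]
  ],
  "roll": [0, 0, 0, 0],
  "claw": [0.01, 0.01, 0.01, 0.01]
}}

```text
clock: 18.62
position: [558.9, 106.7, 416.8]
ee_rot: [-0.592, 0.806, 0.0, -0.0]
contact_force: [0.1, -0.7, -2.4]
gripper_width: 16.7
grasp_force: 60.1
```

```bash
cat > chk.py <<'E'
from h import *
import sys
go((558.6,107.4,160),162.4); s=read_state(); r=R.from_quat(s["ee_rot"]); g=s["position"]+r.apply([0,0,154.7])
psi=np.radians(-17.6); X=np.array([np.cos(psi),np.sin(psi)]); Y=np.array([-X[1],X[0]]); C=np.array([586.9,196.8])
for n in("side","scene"):
    p=get_image(n); W=cloud(p).reshape(-1,3); d=W[:,:2]-C; u=d@X; v=d@Y; z=W[:,2]; a=g[2]-13.8
    for v0 in(-42,42):
        m=(np.abs(v-v0)<8)&(np.abs(u)<40)&(z>60)&(z<170)
        for lo,hi in((60,120),(125,145),(145,170)):
            k=m&(z>=lo)&(z<hi)
            if k.sum()>3: print(n,"arm",v0,lo,k.sum(),"u",u[k].min().round(1),np.median(u[k]).round(1),u[k].max().round(1),"v",np.median(v[k]).round(1))
    for v0 in(-52,-42,-32,32,42,52,66):
        k=(np.abs(v-v0)<4)&(np.abs(u)<25)&(np.abs(z-a)<14)
        if k.sum()>2: print(n,"rod",v0,k.sum(),"u",np.median(u[k]).round(1),"z-axis",(np.median(z[k])-a).round(1))
    print([(np.round(q["at"]),round(q["conf"],2),((atz(p,q["at"],a-13)[:2]-C)@np.c_[X,Y]).round(1)) for q in place_of(p,"label_roll")[:1]])
    print("fork",[(round(q["conf"],2),((atz(p,q["at"],146)[:2]-C)@np.c_[X,Y]).round(1)) for q in place_of(p,"fork_mid")[:1]], "spindle",[(round(q["conf"],2),((atz(p,q["at"],a)[:2]-C)@np.c_[X,Y]).round(1)) for q in place_of(p,"spindle")[:1]])
    if n=="side": cv2.imwrite("pics/"+sys.argv[1],cv2.resize(p["img"][90:240,240:440,::-1],(800,600),interpolation=cv2.INTER_CUBIC))
E
python3 chk.py s6.png
```

```text
slide [-0.0006  0.0004  0.1021] roll 0.2 | grasp at [558.8 106.7 262.1] yaw 162.6 t 18.625 F [ 0.1 -0.7 -2.4] w 16.7
side arm -42 60 32 u -2.0 1.6 5.1 v -41.4
side arm -42 125 20 u -10.7 -0.2 13.0 v -42.1
side arm -42 145 35 u -24.4 -7.6 24.7 v -41.1
side arm 42 60 34 u -4.4 2.0 4.3 v 42.2
side arm 42 125 19 u -6.1 0.1 11.5 v 41.4
side arm 42 145 12 u 9.9 17.7 22.2 v 42.7
side rod 52 3 u 4.5 z-axis 8.1
side rod 66 18 u 4.4 z-axis 6.3
[(array([345., 151.]), 0.74, array([-0.5,  9.6]))]
fork [(0.69, array([ 4.1, -9.3]))] spindle [(0.64, array([-15.5,  16. ]))]
scene arm -42 60 23 u -8.0 -4.3 2.3 v -38.4
scene arm -42 125 11 u -15.4 -1.5 9.0 v -38.7
scene arm -42 145 18 u -27.8 5.8 20.7 v -38.6
scene arm 42 60 26 u -9.3 -4.3 0.5 v 45.0
scene arm 42 125 13 u -14.5 -0.8 7.8 v 46.1
scene arm 42 145 16 u -25.6 4.4 21.6 v 45.9
scene rod -52 3 u -5.1 z-axis 5.0
scene rod -42 5 u -6.0 z-axis 2.2
scene rod -32 3 u -6.3 z-axis 0.3
scene rod 66 11 u -7.1 z-axis 7.6
[(array([294., 147.]), 0.72, array([ 1.1, -7.7]))]
fork [(0.47, array([ 6.6, 19.6]))] spindle [(0.45, array([-308.5, -780.7]))]
```

```bash
python3 - <<'E'
from h import *
s=read_state(); g=s["position"]-[0,0,154.7]; a=g[2]-13.8
psi=np.radians(-17.6); X=np.array([np.cos(psi),np.sin(psi)]); Y=np.array([-X[1],X[0]]); C=np.array([586.9,196.8])
for n in("side","scene"):
    p=get_image(n); W=cloud(p).reshape(-1,3); d=W[:,:2]-C; u=d@X; v=d@Y; z=W[:,2]
    k=(np.abs(u)<50)&(np.abs(v)<60)&(np.abs(z-(a-13))<50)&~((np.abs(u)<12)&(np.abs(z-a)<14))
    print(n,k.sum(),"v pct",np.percentile(v[k],[1,3,10,25,50,75,90,97,99]).round(1),"u",np.percentile(u[k],[2,98]).round(1),"z",np.percentile(z[k],[2,98]).round(1))
    k=(np.abs(v-66)<25)&(np.abs(u)<20)&(np.abs(z-a)<20); print("cap v",np.percentile(v[k],[2,50,98]).round(1))
    if n=="side": cv2.imwrite("pics/s7.png",cv2.resize(p["img"][90:240,240:440,::-1],(800,600),interpolation=cv2.INTER_CUBIC))
E
```

```text
side 586 v pct [-26.3 -25.6 -24.3 -22.6 -12.1   4.8  16.6  22.7  25. ] u [-19.   44.6] z [198.4 283. ]
cap v [54.3 63.8 71.5]
scene 385 v pct [-28.2 -25.1 -22.6 -19.9 -14.3   5.5  16.1  24.6  27. ] u [-48.6  25.9] z [198.3 282. ]
cap v [61.8 68.9 79.1]
```

View pics/s7.png

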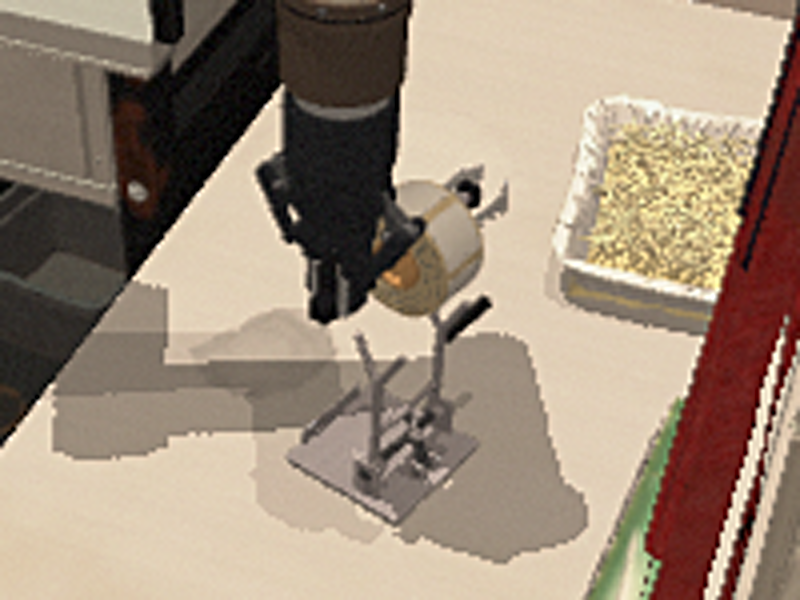

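The roll hangs at crop (435,245), centred (±25 mm) over the two Vs. Lowering.

{"op": "carry_out", "data": {
  "slide": [
    [0, 0, 0.02],
    [0, 0, 0.04],
    [0, 0, 0.06],
    [0, 0, 0.075],
    [0, 0, 0.085],
    [0, 0, 0.092],
    [0, 0, 0.092]
  ],
  "roll": [0, 0, 0, 0, 0, 0, 0],
  "claw": [0.01, 0.01, 0.01, 0.01, 0.01, 0.01, 0.01]
}}

```text
clock: 20.0
position: [559.1, 107.4, 324.5]
ee_rot: [-0.592, 0.806, 0.0, -0.0]
contact_force: [-0.4, -0.2, -3.2]
gripper_width: 16.2
grasp_force: 60.1
```

```bash
python3 chk.py s8.png
```

```text
slide [0.0001 0.0005 0.0098] roll 0.2 | grasp at [559.  107.3 169.8] yaw 162.6 t 20.0 F [-0.4 -0.2 -3.2] w 16.2
side arm -42 60 30 u -1.3 2.3 4.7 v -41.9
side arm -42 125 14 u -2.3 3.5 11.9 v -42.2
side arm -42 145 17 u -4.4 14.9 23.4 v -40.6
side arm 42 145 4 u 18.4 19.6 23.5 v 42.2
side rod -42 17 u 14.6 z-axis -2.8
side rod 42 4 u 19.6 z-axis 9.7
side rod 52 5 u 1.5 z-axis 6.4
side rod 66 16 u 1.5 z-axis 7.8
[(array([344., 175.]), 0.93, array([2.9, 7.3]))]
fork [(0.59, array([ 9.2, -9.3]))] spindle [(0.72, array([  69.2, -645.7]))]
scene arm -42 60 21 u -8.7 -5.7 3.6 v -40.4
scene arm -42 125 10 u -12.4 -6.0 6.9 v -38.5
scene arm -42 145 21 u -26.9 -9.7 13.2 v -40.1
scene arm 42 60 14 u -12.4 -4.9 -2.2 v 44.1
scene rod -52 4 u -6.6 z-axis 5.7
scene rod -42 12 u -8.8 z-axis 3.2
scene rod -32 9 u -8.9 z-axis 5.2
scene rod 66 7 u -4.9 z-axis 7.8
[(array([295., 167.]), 0.84, array([ 3.8, -8. ]))]
fork [(0.5, array([-8.2, -0.3]))] spindle [(0.49, array([ -73. , -393.9]))]
```

{"op": "carry_out", "data": {
  "slide": [
    [0, 0, 0.003],
    [0, 0, 0.006],
    [0, 0, 0.008],
    [0, 0, 0.0095],
    [0, 0, 0.0095]
  ],
  "roll": [0, 0, 0, 0, 0],
  "claw": [0.01, 0.01, 0.01, 0.01, 0.01]
}}

```text
clock: 21.02
position: [559.0, 107.4, 315.0]
ee_rot: [-0.592, 0.806, 0.0, -0.0]
contact_force: [0.8, 0.6, -2.8]
gripper_width: 16.6
grasp_force: 60.1
```

{"op": "carry_out", "data": {
  "slide": [
    [0, 0, 0.0015],
    [0, 0, 0.003],
    [0, 0, 0.003]
  ],
  "roll": [0, 0, 0],
  "claw": [0.01, 0.01, 0.01]
}}

```text
clock: 21.4
position: [559.2, 107.4, 312.5]
ee_rot: [-0.592, 0.806, -0.0, 0.0]
contact_force: [-1.0, 0.0, -0.3]
gripper_width: 16.5
grasp_force: 60.3
```

{"op": "carry_out", "data": {
  "slide": [
    [0, 0, 0],
    [0, 0, 0],
    [0, 0, 0],
    [0, 0, 0]
  ],
  "roll": [0, 0, 0, 0],
  "claw": [0.025, 0.04, 0.06, 0.06]
}}

```text
clock: 21.9
position: [559.1, 107.4, 312.3]
ee_rot: [-0.592, 0.806, -0.0, 0.0]
contact_force: [0.9, -0.2, 0.2]
gripper_width: 60.1
grasp_force: 0.0
```

{"op": "carry_out", "data": {
  "slide": [
    [0, 0, -0.02],
    [0, 0, -0.05],
    [0, 0, -0.09],
    [0.03, 0, -0.14],
    [0.06, 0, -0.17],
    [0.08, 0, -0.17],
    [0.08, 0, -0.17]
  ],
  "roll": [0, 0, 0, 0, 0, 0, 0],
  "claw": [0.06, 0.06, 0.06, 0.06, 0.06, 0.06, 0.06]
}}

```text
clock: 22.78
position: [534.5, 30.0, 481.7]
ee_rot: [-0.591, 0.806, 0.0, -0.0]
contact_force: [-0.3, 0.5, 0.1]
gripper_width: 59.9
grasp_force: 0.0
```

```bash
python3 chk.py s9.png; python3 - <<'E'
from h import *
s=read_state(); p=get_image("wrist"); C=np.array([586.9,196.8]); psi=np.radians(-17.6); X=np.array([np.cos(psi),np.sin(psi)]); Y=np.array([-X[1],X[0]])
W=wcloud(p,s).reshape(-1,3); I=p["img"].reshape(-1,3); d=W[:,:2]-C; u=d@X; v=d@Y; z=W[:,2]
for v0 in(-110,-90,-70,-55,-35,0,35,55,66):
    k=(np.abs(v-v0)<4)&(np.abs(u)<15)&(z>130)&(z<215)
    if k.sum()>2: print(v0,k.sum(),"u",np.median(u[k]).round(1),"ztop",np.percentile(z[k],90).round(1))
k=(np.abs(u)<40)&(np.abs(v)<36)&(z>160); print("roll v",np.percentile(v[k],[2,98]).round(1),"ztop",np.percentile(z[k],98))
E
```

```text
slide [-8.11e-02  1.00e-04  1.67e-01] roll 0.1 | grasp at [534.4  30.  327. ] yaw 162.5 t 22.775 F [-0.3  0.5  0.1] w 59.9
side arm -42 60 29 u -1.1 1.5 5.3 v -42.0
side arm -42 125 14 u -10.5 3.6 10.8 v -41.8
side arm -42 145 49 u -24.8 0.7 22.7 v -41.3
side arm 42 145 17 u -21.2 15.3 23.4 v 43.3
[(array([344., 176.]), 0.76, array([ 108.7, -149. ]))]
fork [(0.49, array([  8.3, -10.1]))] spindle [(0.7, array([ 311.6, -478.3]))]
scene arm -42 60 20 u -7.4 -3.6 3.2 v -38.3
scene arm -42 125 10 u -15.4 -5.9 1.3 v -39.4
scene arm -42 145 24 u -29.3 -5.1 22.9 v -38.6
scene arm 42 60 8 u -6.4 -4.5 2.8 v 44.9
scene arm 42 145 4 u -28.4 -21.9 -20.5 v 43.9
[(array([298., 171.]), 0.66, array([-231.4, -282.4]))]
fork [] spindle [(0.64, array([-379.4, -820.9]))]
-110 116 u 0.9 ztop 153.0
-90 107 u 0.8 ztop 153.5
-70 102 u 0.7 ztop 153.4
-55 41 u 1.8 ztop 151.2
-35 63 u 0.6 ztop 151.0
0 109 u 0.4 ztop 176.2
roll v [-24.    4.6] ztop 176.6790869415296
```

View pics/s9.png

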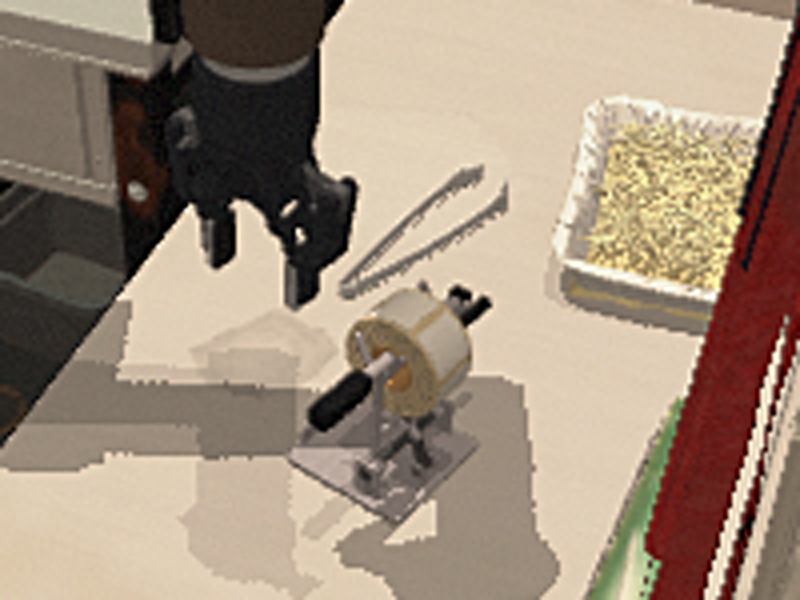

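The spindle lies in both Vs with the roll hanging between the arms (crop 410,355) and the gripper is clear. Letting it settle, then handing in.

{"op": "carry_out", "data": {
  "slide": [
    [0, 0, 0],
    [0, 0, 0],
    [0, 0, 0],
    [0, 0, 0],
    [0, 0, 0],
    [0, 0, 0],
    [0, 0, 0],
    [0, 0, 0]
  ],
  "roll": [0, 0, 0, 0, 0, 0, 0, 0],
  "claw": [0.06, 0.06, 0.06, 0.06, 0.06, 0.06, 0.06, 0.06]
}}

```text
clock: 24.22
position: [535.2, 31.0, 482.2]
ee_rot: [-0.592, 0.806, 0.0, -0.0]
contact_force: [-0.5, -0.2, -0.2]
gripper_width: 59.7
grasp_force: 0.0
```

```bash
python3 -c "
from bench import *
print(job_done())"
```

```text
the job is handed in; nothing more can be done
None
```

The job is handed in at about 24 s, with no verdict returned: the stand is upright, the spindle lies in both forks with the roll hanging between the arms, the gripper is clear, and I kept away from the sauce cup, shaker and tongs.

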